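# Pump washing-up soap into a rice cup and put it in to soak

### The arm

A 6-joint arm with a two-finger parallel gripper is mounted at the origin on the work surface. World frame = base frame: x ahead of the robot, y to its left, z up, the work surface at z = 0. Lengths are in m, angles in rad, forces in N, time in s.
With the tool pointing down it reaches from about 0.35 to 0.775 m from the base axis. Payload 5.5 kg.
Tool frame: the origin (TCP) lies on the mounting face of the last link; the fingertips stand 173 mm ahead of it and the grasp point (between the pads) lies 155 mm ahead of it (tip_reach is the distance from the TCP to the fingertips, in m); z points along the fingers, y is the direction in which the jaws open and shut (so a half turn about z gives the same grasp; the last joint's range is limited). The gripper opens to 85 mm and grips with 20 to 120 N. Pads are 22 mm wide; open, the fingers measure 114 mm over their backs; the gripper's body (76 mm by 85 mm) begins 54 mm behind the grasp point. The pads swing forward as they close: fully open they stand 13 mm farther back than shut.
Start: joints at [-1.349, 0.313, 0.046, 1.304, 0, 1.431], TCP at [0.204, -0.538, 0.405] pointing down, gripper open.
Joint ranges: [-2.76, 2.76], [-0.86, 1.69], [-1.03, 1.26], [-2.2, 2.34], [-1.47, 1.5], [-3.14, 3.14]. Speed limits (rad/s): [2.57, 2.57, 3.14, 3.14, 3.14, 3.14].

### API

Orientations are given as [roll, pitch, yaw] about the fixed x, y, z axes, in that order (R = Rz(yaw) Ry(pitch) Rx(roll)).
In Python, from rig import * gives the robot as it stands.
- The arm moves only by the tool play_rows, never from a script. Its argument "plan" is a list of rows, each a list of 3 entries, a list of its own where there are three numbers: the turn, a rotation vector about the tool's x, y, z in degrees, then the shift along the tool's x, y, z in cm, then the closure, from -1 (fully open) to 1 (shut), so that 0 is half open. A call has 1 to 5 rows; each row is the pose to reach, as a shift and turn from the pose commanded when the call began, along the tool's axes at that moment; what a row does not reach only later rows make up. A row lasts 1/12 s, in which the tool goes at most 41.7 mm and 7.16 degrees, less where a joint would pass 70% of its speed; a pose out of reach is approached as far as the arm can. A call with a gripper value outside its range is refused whole. The fingers move at their own pace and stop on an object; "force" is the grip in N (left out, the last holds). Time passes only in rows, so rows that repeat a pose let the fingers close. It gives the time, the measured TCP pose, the force and the opening at its end, in the units of the state.
- observe(): the state, without advancing time (a new reading comes with each control period).
- capture(name): name is "scene" or "top"; returns a dict with "image" (384x512x3 uint8, blue, green, red), "depth" (384x512 float32, m along the optical axis (not along the pixel's ray), 0 where there is no reading), "mtx" (3x3 intrinsics, pixels), "dist_coeffs" ([k1, k2, p1, p2, k3] as OpenCV has them; the pictures are not rectified), "cam_to_world" (4x4, takes a point from camera to world coordinates). Camera axes: x right, y down, z forward; pixel columns grow to the right and rows downward; lengths in m; the calibration is good to about 2 mm. A picture is of the moment at which its call begins.
- sign_off(): hands the job in, once; it reports no verdict.
Trained networks look in a picture, given as the dict that the camera call returned (one of the last four; its "shot" number tells which), for a name from the list of things; names that differ only in an ending like _2 or _b are one class to them, and where a whole thing is asked for, a point or a joint stands for the part that bears it (a point fixed in the world has none). Each returns a list of dicts, best first, with "confidence" (0 to 1); they miss things now and then, are a little off and sometimes report something else, mostly with a low value. They report only what shows in the picture. A call takes as long as a camera call. They do not tell look-alikes from the thing itself.
- recognise(query, picture): "pixel" ([row, column] in pixels, amid what is visible of it).
- cut_out(query, picture): "region" (384x512 bool, what is visible of it) and "pixel" ([row, column] in pixels, amid what is visible of it).
- pinpoint(query, picture): "pixel" ([row, column] in pixels: a listed point, or the origin of a listed thing).
The state is a dict: "t": time; "q": joint angles; "joint_velocities": joint speeds; "tau": joint torques, N m; "eef_pos": TCP position; "tcp_rot": TCP orientation; "ft_force": force on the tool from outside, world axes, zero at the start; "torque": the same for the moment, N m; "grip_width": opening from 0.0 (shut) to 1.0 (fully open).
Only numpy, scipy, OpenCV 4.12 (cv2) and the standard library are available. Lean on these libraries where they do the work, as an engineer would, in place of code of your own. Each camera call takes 0.05 s, during which the arm holds its last target. There are 200 camera calls.

### The job

The yellow rice cup needs a soak: stand it upright on the worktop with its mouth under the spout of the green soap dispenser and let go, then press the white pump head all the way down and let it spring fully back up. Then set the cup upright inside the blue tray, on its floor. Never press the pump unless the cup is under the spout, never tip the cup steeply, and leave the snack container, mug, rice paddle and bento box where they are.

Things in the scene. Friction and masses are not known exactly. Their poses are not given: they have to be found in the camera images.
- cup: Yellow plastic rice cup, open on top: 72 mm high, outer radius 34 mm at the foot, 38 mm at the rim, wall 3 mm, about 90 g. Origin at the centre of its underside, z up. Its level handle points along its own -x: a bar 16 mm wide, 12 mm thick, middle line 62 mm above the underside, out to 157 mm from the cup's axis. Starts upright on the worktop, left or right of the dispenser.
- cup_handle (a point): Grip point on the cup handle's middle line, 98 mm from the cup's axis (cup frame x = -98 mm) and 62 mm above the cup's underside; same axes as the cup.
- dispenser: Green soap bottle with a white pump, fixed to the worktop (place and yaw vary): radius 34 mm at the foot, 32 mm above it, bottle 124 mm high, white collar (radius 17 mm) up to 144 mm. Origin at the centre of its underside; the spout points along its own -x.
- pump (a joint): Travel of the pump head in m: 0 = up, 0.014 = fully down. Sprung: about 2 N to start it moving, 7 N when fully down; it rises by itself when released.
- pump_top (a point): Centre of the flat top of the white round pump head (radius 20 mm, 16 mm thick), 183 mm above the worktop when up. It is on the bottle's axis and moves down with the head.
- spout_tip (a point): Mouth of the spout, 84 mm from the bottle's axis along the dispenser's -x, 161 mm above the worktop when up (moves down with the head). The spout is a 10 mm thick level bar from the head to here.
- tray: Blue plastic tray standing on the worktop, fixed: 200 mm along its x, 180 mm along its y, 35 mm high, walls and floor 5 mm thick, open on top. Origin at the centre of its underside. Left or right of the dispenser, on the other side from the cup at the start. The cup's handle clears its rim.
- snack_jar: Bystander: pink plastic snack container with a twist cap, radius 40 mm, 94 mm high, origin at the centre of its underside.
- mug: Bystander: white mug, radius 40 mm, 90 mm high, handle along its +y, origin at the centre of its underside.
- paddle: Bystander: wooden rice paddle lying flat, from 120 mm behind to 89 mm ahead of its origin along its x, 10 mm thick, up to 68 mm wide.
- bento: Bystander: glass bento box with a grey four-side locking lid, 200 x 150 x 62 mm, origin at the centre of its underside.
There are look-alikes about, which are no part of the job. There is more than one size of the cup; the job needs the middle-sized.

How it is judged:
By the outcome, as a careful person would: the job done as asked, in the order asked, and still so for the second after the job is handed in, with the robot touching nothing.
It also fails if it takes over 64 s, if anything falls off the work surface, if the arm or the gripper's body presses on something with over 40 N, if the wrist force passes 120 N, or if a joint passes its speed limit or range.

## Working session

There is one attempt and no reset: what is moved stays moved. The work goes in short steps, Python scripts to look and compute and a tool call to move; the robot and the scene stay as the last step left them, time stands still between calls to the robot, and variables do not carry over. Pictures are saved under pics/ and viewed, about 8 in all and at most 12, crops included, and the job is handed in when it is done.

Besides the shell and the picture viewer there is one more tool, called after "Request:" as name(argument=value, ...), one argument or row to a line, values as JSON. play_rows: Moves the arm, as the interface text tells. Its arguments: {"type":"object","properties":{"plan":{"type":"array","items":{"type":"array"}},"force":{"type":"number"}},"required":["plan"]}

```bash
ls; mkdir -p pics
cat > h.py <<'E'
from rig import *
import numpy as np, cv2
def w(p,rc,z=None,depth=None):
    r,c=rc
    u=cv2.undistortPoints(np.array([[[c,r]]],float),p["mtx"],p["dist_coeffs"])[0,0]
    T=p["cam_to_world"]; d=T[:3,:3]@np.array([u[0],u[1],1]); o=T[:3,3]
    if z is not None: return o+d*(z-o[2])/d[2]
    return o+d*(p["depth"][int(round(r)),int(round(c))] if depth is None else depth)
def cloud(p):
    h,wd=p["depth"].shape
    g=np.stack(np.meshgrid(np.arange(wd),np.arange(h)),-1).reshape(-1,1,2).astype(float)
    u=cv2.undistortPoints(g,p["mtx"],p["dist_coeffs"])[:,0]
    X=np.c_[u,np.ones(len(u))]*p["depth"].reshape(-1,1)
    T=p["cam_to_world"]
    return (X@T[:3,:3].T+T[:3,3]).reshape(h,wd,3)
E
python3 - <<'E'
from h import *
np.set_printoptions(precision=3,suppress=True)
a=capture("scene");b=capture("top")
cv2.imwrite("pics/s.png",a["image"]);cv2.imwrite("pics/t.png",b["image"])
for n,p in (("scene",a),("top",b)):
    print(n,p["cam_to_world"][:3,3])
    C=cloud(p)
    for q in ["cup","dispenser","tray","snack_jar","mug","paddle","bento"]:
        for r in cut_out(q,p)[:4]:
            m=r["region"]&(p["depth"]>0); P=C[m]
            if len(P): print(q,round(r["confidence"],2),np.round(r["pixel"]),m.sum(),P.min(0),P.max(0),np.median(P,0))
    for q,z in (("cup_handle",.062),("pump_top",.183),("spout_tip",.161),("cup",0),("dispenser",0),("tray",0)):
        for r in pinpoint(q,p)[:4]: print("pt",q,round(r["confidence"],2),np.round(r["pixel"]),w(p,r["pixel"],z))
print(observe()["eef_pos"],observe()["tcp_rot"],observe()["t"])
E
```

```text
pics
scene [ 1.308 -0.733  1.079]
cup 0.88 [213. 120.] 1211 [-0.02  -0.471 -0.008] [ 0.395 -0.333  0.109] [ 0.199 -0.422  0.079]
cup 0.75 [261. 213.] 683 [ 0.401 -0.31  -0.003] [ 0.617 -0.218  0.074] [ 0.561 -0.267  0.048]
cup 0.61 [301. 231.] 387 [ 0.695 -0.374 -0.003] [ 0.765 -0.254  0.052] [ 0.729 -0.335  0.034]
dispenser 0.86 [222. 292.] 808 [ 0.43  -0.022 -0.008] [0.678 0.167 0.189] [ 0.652 -0.001  0.099]
tray 0.84 [195. 328.] 1933 [ 0.431  0.171 -0.004] [0.669 0.397 0.041] [0.565 0.274 0.007]
tray 0.33 [198. 296.] 181 [ 0.43  -0.01  -0.006] [0.66  0.177 0.189] [0.635 0.015 0.179]
snack_jar 0.64 [234. 351.] 743 [ 0.691  0.106 -0.004] [0.821 0.267 0.098] [0.791 0.129 0.08 ]
snack_jar 0.52 [200. 293.] 170 [ 0.468 -0.01  -0.002] [0.66  0.176 0.189] [0.638 0.014 0.18 ]
mug 0.7 [276. 297.] 915 [ 0.687 -0.165 -0.009] [ 0.837 -0.023  0.095] [ 0.793 -0.124  0.052]
mug 0.58 [202. 294.] 166 [ 0.43  -0.01  -0.002] [0.66  0.167 0.189] [0.637 0.014 0.18 ]
paddle 0.81 [162. 358.] 240 [ 0.377  0.5   -0.001] [0.588 0.558 0.018] [0.515 0.532 0.01 ]
bento 0.8 [301. 121.] 3079 [ 0.358 -0.668 -0.00
[... 1408 characters left out ...]
 -0.701 -0.007] [ 0.63  -0.513  0.076] [ 0.508 -0.586  0.062]
pt cup_handle 0.86 [240. 366.] [ 0.314 -0.419  0.062]
pt cup_handle 0.61 [198. 323.] [ 0.477 -0.256  0.062]
pt cup_handle 0.58 [134. 330.] [ 0.74  -0.291  0.062]
pt cup_handle 0.49 [149. 256.] [0.673 0.008 0.062]
pt pump_top 0.58 [149. 257.] [0.639 0.003 0.183]
pt spout_tip 0.57 [174. 250.] [0.55  0.029 0.161]
pt cup 0.84 [177. 327.] [ 0.573 -0.284  0.   ]
pt cup 0.74 [279. 368.] [ 0.162 -0.432  0.   ]
pt cup 0.57 [160. 257.] [0.645 0.006 0.   ]
pt cup 0.55 [141. 342.] [ 0.726 -0.349  0.   ]
pt dispenser 0.89 [160. 257.] [0.646 0.006 0.   ]
pt tray 0.87 [181. 197.] [0.555 0.253 0.   ]
[ 0.204 -0.538  0.405] [3.141 0.    0.362] 1.4
```

Run:
```python
from h import *
np.set_printoptions(precision=3,suppress=True)
s=cv2.imread("pics/s.png");t=cv2.imread("pics/t.png")
cv2.imwrite("pics/crop.png",np.hstack([cv2.resize(s[180:340,90:350],None,fx=1.5,fy=1.5,interpolation=2)[:240],cv2.resize(t[100:260,180:440],None,fx=1.5,fy=1.5,interpolation=2)]))
b=capture("top");a=capture("scene")
# cup B rim fit & handle, both views
for p in (a,b):
    C=cloud(p).reshape(-1,3); im=p["image"].reshape(-1,3).astype(int)
    yel=(im[:,2]>im[:,0]+50)&(im[:,1]>im[:,0]+40)
    near=(C[:,0]>.40)&(C[:,0]<.66)&(C[:,1]>-.36)&(C[:,1]<-.2)
    H=C[near&(C[:,2]>.055)&(C[:,2]<.085)]
    print(len(H),"zmax",np.percentile(H[:,2],98))
    cup=H[H[:,0]>.535]; h=H[H[:,0]<.52]
    print("rim min/max",cup.min(0),cup.max(0),"handle med",np.median(h,0),h.min(0),h.max(0))
    if len(h)>5:
        v=cv2.fitLine(h[:,:2].astype(np.float32),cv2.DIST_HUBER,0,.01,.01).ravel(); print("line",v,np.degrees(np.arctan2(v[1],v[0])))
    T=C[(C[:,0]>.4)&(C[:,0]<.72)&(C[:,1]>.12)&(C[:,1]<.4)&(C[:,2]>.025)&(C[:,2]<.05)]
    print("tray rect",cv2.minAreaRect(T[:,:2].astype(np.float32)))
    D=C[(C[:,0]>.5)&(C[:,0]<.72)&(abs(C[:,1])<.12)&(C[:,2]>.176)&(C[:,2]<.2)]
    print("head",len(D),D.min(0),D.max(0),(D.min(0)+D.max(0))/2)
    S=C[(C[:,0]>.5)&(C[:,0]<.615)&(abs(C[:,1])<.12)&(C[:,2]>.15)&(C[:,2]<.18)]
    if len(S): print("spout",len(S),S.min(0),S.max(0),np.median(S,0))
```

```text
327 zmax 0.07296301645074556
rim min/max [ 0.535 -0.31   0.055] [ 0.617 -0.235  0.077] handle med [ 0.473 -0.263  0.066] [ 0.425 -0.273  0.058] [ 0.52  -0.251  0.072]
line [ 0.994 -0.111  0.475 -0.262] -6.366811
tray rect ((0.5643829703330994, 0.2661537528038025), (0.20779156684875488, 0.18752077221870422), 1.704390048980713)
head 131 [ 0.56  -0.006  0.176] [0.661 0.034 0.186] [0.61  0.014 0.181]
spout 36 [0.558 0.013 0.17 ] [0.614 0.031 0.18 ] [0.588 0.022 0.178]
192 zmax 0.07614753858118828
rim min/max [ 0.535 -0.308  0.055] [ 0.613 -0.237  0.079] handle med [ 0.471 -0.262  0.066] [ 0.421 -0.271  0.057] [ 0.518 -0.252  0.076]
line [ 0.994 -0.11   0.47  -0.262] -6.291981
tray rect ((0.563113272190094, 0.2628401219844818), (0.20272007584571838, 0.18052493035793304), 1.4454326629638672)
head 123 [ 0.554 -0.009  0.176] [0.657 0.028 0.189] [0.606 0.01  0.183]
spout 35 [0.552 0.009 0.163] [0.614 0.028 0.18 ] [0.581 0.02  0.176]
```

View pics/s.png

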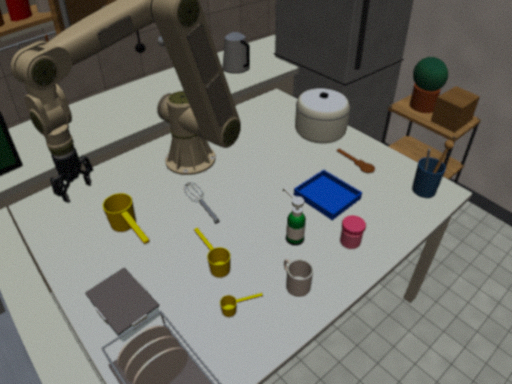

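View pics/crop.png

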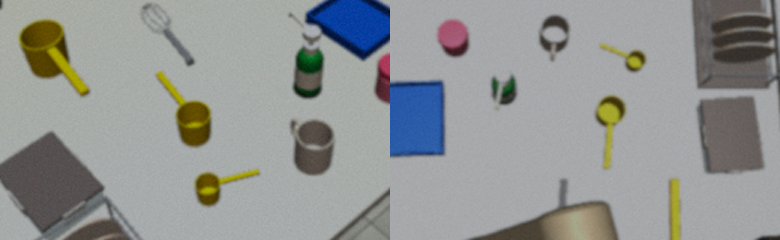

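Three look-alikes could be taken for the cup:
- Large cup at scene pixel (213,120), about 0.109 m high.
- Middle cup at (261,213), about 0.073 m high.
- Small cup at (305,229), about 0.052 m high.

I choose the middle one: its axis is near (0.577,-0.273), its handle points towards -x, and its size matches the description. The crop shows the spout pointing towards -x and the tray beyond it. I'm setting out now.

Request:
play_rows(
  plan=[
    [[0, 0, -7], [3.5, -1.6, 0.4], -1],
    [[0, 0, -14], [7, -3.2, 0.8], -1],
    [[0, 0, -21], [10.5, -4.8, 1.2], -1],
    [[0, 0, -28], [14, -6.4, 1.6], -1],
    [[0, 0, -35], [17.5, -8, 2], -1],
  ],
)

```text
t: 1.92
eef_pos: [0.3397, -0.3997, 0.3847]
tcp_rot: [3.141, 0.0, 0.978]
ft_force: [1.1, 0.2, 0.0]
grip_width: 1.002
```

Request:
play_rows(
  plan=[
    [[0, 0, -7], [0, 0, 0], -1],
    [[0, 0, -14], [0, 0, 0], -1],
    [[0, 0, -21], [0, 0, 0], -1],
    [[0, 0, -28], [0, 0, 0], -1],
    [[0, 0, -35], [0, 0, 0], -1],
  ],
)

```text
t: 2.33
eef_pos: [0.3391, -0.4008, 0.3848]
tcp_rot: [3.142, 0.0, 1.59]
ft_force: [0.1, -0.1, 1.1]
grip_width: 1.001
```

Request:
play_rows(
  plan=[
    [[0, 0, -7], [0, 0, 0], -1],
    [[0, 0, -14], [0, 0, 0], -1],
    [[0, 0, -21], [0, 0, 0], -1],
    [[0, 0, -28], [0, 0, 0], -1],
    [[0, 0, -35], [0, 0, 0], -1],
  ],
)

```text
t: 2.75
eef_pos: [0.3389, -0.401, 0.3848]
tcp_rot: [-3.142, 0.0, 2.2]
ft_force: [-0.4, 0.5, -1.0]
grip_width: 1.0
```

```bash
cat >> h.py <<'E'
from scipy.spatial.transform import Rotation as Ro
np.set_printoptions(precision=3,suppress=True)
def rel(pos,yaw):
    """shift cm / turn deg in tool axes to TCP pos with tool down and tool-x yaw (deg)"""
    s=observe(); R=Ro.from_euler("xyz",s["tcp_rot"]); G=Ro.from_euler("xyz",[180,0,yaw],degrees=True)
    print("t",round(s["t"],2),"pos",s["eef_pos"],"rpy",np.degrees(s["tcp_rot"]),"F",s["ft_force"],"w",round(s["grip_width"],3))
    print("turn",np.round((R.inv()*G).as_rotvec(degrees=True),1),"shift",np.round(R.inv().apply(np.array(pos)-s["eef_pos"])*100,2))
E
python3 - <<'E'
from h import *
rel([.4796,-.262,.30],173.7)
from scipy.optimize import least_squares
for n in("scene","top"):
    p=capture(n);C=cloud(p).reshape(-1,3)
    D=C[(C[:,0]>.612)&(C[:,0]<.70)&(abs(C[:,1])<.05)&(C[:,2]>.174)&(C[:,2]<.2)]
    c,r=cv2.minEnclosingCircle(D[:,:2].astype(np.float32));print(n,"head",len(D),c,r,D[:,2].max())
    S=C[(C[:,0]>.5)&(C[:,0]<.61)&(abs(C[:,1])<.08)&(C[:,2]>.155)&(C[:,2]<.2)]
    print("spout",S[np.argmin(S[:,0])],np.median(S,0))
    v=cv2.fitLine(S[:,:2].astype(np.float32),cv2.DIST_HUBER,0,.01,.01).ravel();print(v)
    B=C[(C[:,0]>.58)&(C[:,0]<.70)&(abs(C[:,1])<.06)&(C[:,2]>.02)&(C[:,2]<.11)]
    f=least_squares(lambda x:np.hypot(B[:,0]-x[0],B[:,1]-x[1])-.033,[.64,.005],loss="soft_l1",f_scale=.003).x
    print("bottle",len(B),f)
E
```

```text
t 2.75 pos [ 0.339 -0.401  0.385] rpy [-179.996    0.011  126.075] F [-0.385  0.452 -0.964] w 1.0
turn [ -0.    0.  -47.6] shift [ 2.95 19.56  8.48]
scene head 103 (0.6359867453575134, 0.011206701397895813) 0.02490125223994255 0.1869391194166059
spout [0.56  0.023 0.177] [0.585 0.022 0.179]
[ 0.987 -0.162  0.582  0.021]
bottle 365 [0.638 0.014]
top head 95 (0.6356146335601807, 0.010463888756930828) 0.021348563954234123 0.18954313744249984
spout [0.551 0.028 0.173] [0.581 0.02  0.177]
[ 0.981 -0.195  0.581  0.02 ]
bottle 99 [0.64  0.009]
```

Request:
play_rows(
  plan=[
    [[0, 0, -7], [0.6, 3.9, 1.5], -1],
    [[0, 0, -14], [1.2, 7.8, 3], -1],
    [[0, 0, -21], [1.8, 11.7, 4.5], -1],
    [[0, 0, -28], [2.4, 15.6, 6.2], -1],
    [[0, 0, -34], [2.95, 19.55, 8], -1],
  ],
)

```text
t: 3.27
eef_pos: [0.4781, -0.2648, 0.3065]
tcp_rot: [-3.141, 0.001, 2.789]
ft_force: [0.9, 0.0, 0.5]
grip_width: 1.0
```

Request:
play_rows(
  plan=[
    [[0, 0, -7], [0, 0, 0], -1],
    [[0, 0, -13.5], [0, 0, 0], -1],
    [[0, 0, -13.5], [0, 0, 0], -1],
  ],
)

```text
t: 3.52
eef_pos: [0.4776, -0.2651, 0.3062]
tcp_rot: [3.141, -0.001, 3.025]
ft_force: [-0.4, -0.3, 0.2]
grip_width: 1.001
```

Run:
```python
from h import *
rel([.4796,-.262,.217],173.7)
p=capture("scene");C=cloud(p).reshape(-1,3)
h=C[(C[:,0]>.415)&(C[:,0]<.52)&(C[:,1]>-.3)&(C[:,1]<-.22)&(C[:,2]>.05)&(C[:,2]<.08)]
print(len(h),np.median(h,0),cv2.fitLine(h[:,:2].astype(np.float32),2,0,.01,.01).ravel())
cv2.imwrite("pics/c2.png",cv2.resize(p["image"][140:300,130:300],None,fx=3,fy=3))
```

```text
t 3.52 pos [ 0.478 -0.265  0.306] rpy [179.98   -0.046 173.317] F [-0.437 -0.27   0.192] w 1.001
turn [ 0.  -0.  -0.4] shift [-0.17  0.33  8.92]
117 [ 0.474 -0.262  0.067] [ 0.995 -0.105  0.473 -0.262]
```

View pics/c2.png

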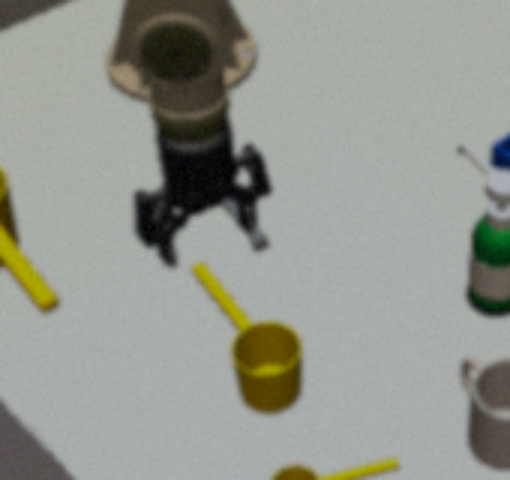

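The open gripper straddles the middle cup's handle, near crop pixel (220,290). I'll descend and grip.

Request:
play_rows(
  plan=[
    [[0, 0, 0], [-0.1, 0.3, 3], -1],
    [[0, 0, 0], [-0.2, 0.3, 6], -1],
    [[0, 0, 0], [-0.2, 0.3, 8], -1],
    [[0, 0, 0], [-0.2, 0.3, 8.9], -1],
    [[0, 0, 0], [-0.2, 0.3, 8.9], -1],
  ],
)

```text
t: 3.98
eef_pos: [0.4783, -0.2632, 0.2159]
tcp_rot: [3.14, -0.003, 3.019]
ft_force: [-0.2, 1.5, -0.6]
grip_width: 0.997
```

Request:
play_rows(
  plan=[
    [[0, 0, 0], [0, 0, 0], 0],
    [[0, 0, 0], [0, 0, 0], 0.4],
    [[0, 0, 0], [0, 0, 0], 1],
    [[0, 0, 0], [0, 0, 0], 1],
    [[0, 0, 0], [0, 0, 0], 1],
  ],
  force=60,
)

```text
t: 4.4
eef_pos: [0.4797, -0.2636, 0.2188]
tcp_rot: [-3.141, 0.002, 3.023]
ft_force: [-0.1, -0.7, -0.5]
grip_width: 0.298
```

Request:
play_rows(
  plan=[
    [[0, 0, 0], [0, 0, 0], 1],
    [[0, 0, 0], [0, 0, 0], 1],
    [[0, 0, 0], [0, 0, 0], 1],
  ],
)

```text
t: 4.65
eef_pos: [0.4794, -0.2634, 0.2182]
tcp_rot: [-3.141, 0.0, 3.023]
ft_force: [-0.3, 0.3, 2.9]
grip_width: 0.174
```

Run:
```python
from h import *
rel([.4796,-.262,.247],173.7)
```

```text
t 4.65 pos [ 0.479 -0.263  0.218] rpy [-179.98     0.022  173.232] F [-0.256  0.315  2.9  ] w 0.174
turn [-0.   0.  -0.5] shift [-0.    0.14 -2.88]
```

Request:
play_rows(
  plan=[
    [[0, 0, 0], [0, 0, -0.5], 1],
    [[0, 0, 0], [0, 0, -1.2], 1],
    [[0, 0, 0], [0, 0, -2], 1],
    [[0, 0, 0], [0, 0, -3], 1],
    [[0, 0, 0], [0, 0, -3], 1],
  ],
)

```text
t: 5.07
eef_pos: [0.4802, -0.264, 0.2503]
tcp_rot: [-3.14, 0.003, 3.023]
ft_force: [0.7, -0.7, -1.4]
grip_width: 0.169
```

```bash
cat >> h.py <<'E'
def cupstate(x0,x1,y0,y1,ztop=None,names=("scene","top")):
    for n in names:
        p=capture(n);C=cloud(p); im=p["image"].astype(int)
        y=(im[...,2]>im[...,0]+40)&(im[...,1]>im[...,0]+30)&(C[...,0]>x0)&(C[...,0]<x1)&(C[...,1]>y0)&(C[...,1]<y1)
        P=C[y]; z=np.percentile(P[:,2],98); print(n,"yellow",len(P),"z",np.percentile(P[:,2],[2,98]),"min",P.min(0),"max",P.max(0))
    return p
E
python3 - <<'E'
from h import *
rel([.43,.0365,.248],173.2)
p=cupstate(.4,.66,-.36,-.2,names=("scene",))
cv2.imwrite("pics/c3.png",cv2.resize(p["image"][140:300,130:300],None,fx=3,fy=3))
E
```

```text
t 5.07 pos [ 0.48  -0.264  0.25 ] rpy [-179.883    0.188  173.232] F [ 0.745 -0.714 -1.44 ] w 0.169
turn [-0.1  0.2  0. ] shift [ 8.53 29.24  0.15]
scene yellow 816 z [0.034 0.606] min [ 0.4   -0.315 -0.005] max [ 0.618 -0.202  0.619]
```

View pics/c3.png

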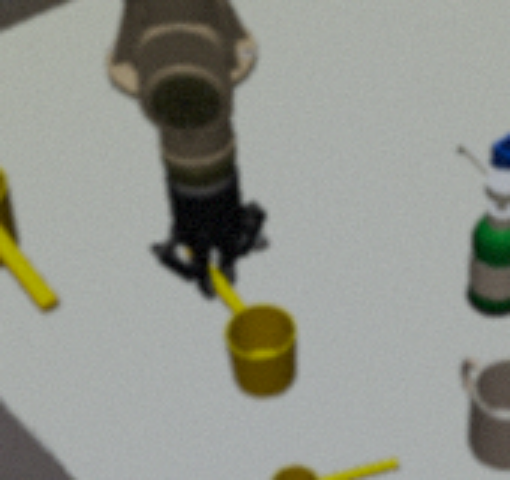

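The cup is held level and clear of the worktop, with its rim at crop pixel (262,330). Next I'll carry it towards the spout.

Request:
play_rows(
  plan=[
    [[0, 0, 0], [1, 1, 0], 1],
    [[0, 0, 0], [2.5, 3, 0], 1],
    [[0, 0, 0], [4.2, 5.5, 0], 1],
    [[0, 0, 0], [6, 8, 0], 1],
    [[0, 0, 0], [7, 10.5, 0], 1],
  ],
)

```text
t: 5.53
eef_pos: [0.4203, -0.1495, 0.2473]
tcp_rot: [3.141, -0.002, 3.022]
ft_force: [-0.6, 1.5, 0.4]
grip_width: 0.171
```

Request:
play_rows(
  plan=[
    [[0, 0, 0], [0.5, 2.5, 0], 1],
    [[0, 0, 0], [1, 5, 0], 1],
    [[0, 0, 0], [1.5, 7.5, 0], 1],
    [[0, 0, 0], [1.5, 10, 0], 1],
    [[0, 0, 0], [1.5, 12.5, 0], 1],
  ],
)

```text
t: 5.95
eef_pos: [0.4216, -0.0238, 0.2478]
tcp_rot: [-3.141, 0.0, 3.023]
ft_force: [0.3, -1.1, 0.0]
grip_width: 0.175
```

Request:
play_rows(
  plan=[
    [[0, 0, 0], [0, 2.2, 0], 1],
    [[0, 0, 0], [0, 4, 0], 1],
    [[0, 0, 0], [0, 5.5, 0], 1],
    [[0, 0, 0], [0, 6.2, 0], 1],
    [[0, 0, 0], [0, 6.2, 0], 1],
  ],
)

```text
t: 6.37
eef_pos: [0.4294, 0.0376, 0.2477]
tcp_rot: [3.142, 0.0, 3.026]
ft_force: [0.0, -0.7, -1.1]
grip_width: 0.17
```

Run:
```python
from h import *
rel([.457,.037,.220],173.2)
p=cupstate(.45,.62,-.05,.1,names=("top","scene"))
```

```text
t 6.37 pos [0.429 0.038 0.248] rpy [179.996   0.003 173.36 ] F [ 0.048 -0.677 -1.098] w 0.17
turn [0.  0.  0.2] shift [-2.75  0.26  2.77]Traceback (most recent call last):
  File "<stdin>", line 3, in <module>
  File "h.py", line 27, in cupstate
    P=C[y]; z=np.percentile(P[:,2],98); print(n,"yellow",len(P),"z",np.percentile(P[:,2],[2,98]),"min",P.min(0),"max",P.max(0))
              ~~~~~~~~~~~~~^^^^^^^^^^^
    return _quantile_unchecked(
        a, q, axis, out, overwrite_input, method, keepdims, weights)
    return _ureduce(a,
                    func=_quantile_ureduce_func,
    ...<5 lines>...
                    overwrite_input=overwrite_input,
                    method=method)
    r = func(a, **kwargs)
    result = _quantile(arr,
                       quantiles=q,
    ...<2 lines>...
                       out=out,
                       weights=wgt)
    slices_having_nans = np.isnan(arr[-1, ...])
                                  ~~~^^^^^^^^^
IndexError: index -1 is out of bounds for axis 0 with size 0
```

Request:
play_rows(
  plan=[
    [[0, 0, 0], [-0.8, 0.1, 0], 1],
    [[0, 0, 0], [-1.8, 0.2, 0], 1],
    [[0, 0, 0], [-2.7, 0.2, 0], 1],
    [[0, 0, 0], [-2.7, 0.2, 0.5], 1],
    [[0, 0, 0], [-2.7, 0.2, 1.0], 1],
  ],
)

```text
t: 6.83
eef_pos: [0.4576, 0.0347, 0.2375]
tcp_rot: [-3.141, 0.001, 3.022]
ft_force: [-0.7, 0.0, -0.8]
grip_width: 0.176
```

Run:
```python
from h import *
rel([.457,.037,.2185],173.2)
p=cupstate(.45,.62,-.05,.1,names=("scene",))
cv2.imwrite("pics/c4.png",cv2.resize(p["image"][140:270,220:370],None,fx=4,fy=4,interpolation=2))
```

```text
t 6.83 pos [0.458 0.035 0.237] rpy [-179.991    0.06   173.166] F [-0.734  0.    -0.839] w 0.176
turn [-0.   0.1 -0. ] shift [0.09 0.22 1.9 ]
scene yellow 534 z [0.027 0.546] min [ 0.452 -0.017  0.02 ] max [0.615 0.061 0.554]
```

View pics/c4.png

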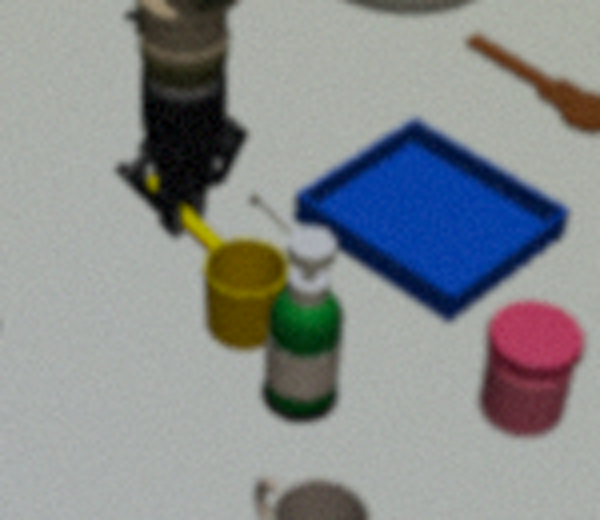

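Run:
```python
from h import *
p=capture("scene")
def proj(X):
    T=np.linalg.inv(p["cam_to_world"]); 
    q=cv2.projectPoints(np.array([X],float),cv2.Rodrigues(T[:3,:3])[0],T[:3,3],p["mtx"],p["dist_coeffs"])[0].ravel(); return ((q-[220,140])*4).round(0)
for z in(.161,.17): print(w(p,(140+200/4,220+255/4),z), w(p,(140+195/4,220+250/4),z))
print("rim at",proj([.555,.0232,.091]),"above",proj([.555,.0232,.161]),"pump",proj([.637,.010,.183]))
# rim circle: yellow pts near rim height
C=cloud(p).reshape(-1,3); im=p["image"].reshape(-1,3).astype(int)
m=(im[:,2]>im[:,0]+40)&(C[:,0]>.505)&(C[:,0]<.62)&(C[:,1]>-.05)&(C[:,1]<.1)&(C[:,2]>.08)&(C[:,2]<.105)
P=C[m]; print(len(P),cv2.minEnclosingCircle(P[:,:2].astype(np.float32)))
print([ (r["pixel"],w(p,r["pixel"],.161),r["confidence"]) for r in pinpoint("spout_tip",p)[:2]])
```

```text
[0.556 0.031 0.161] [0.549 0.032 0.161]
[0.563 0.024 0.17 ] [0.556 0.025 0.17 ]
rim at [244. 264.] above [247. 203.] pump [306. 240.]
111 ((0.5605929493904114, 0.013947753235697746), 0.05965501442551613)
[([191.2, 280.9], array([0.554, 0.02 , 0.161]), 0.52), ([225.1, 281.9], array([ 0.674, -0.088,  0.161]), 0.33)]
```

The spout tip at crop pixel (255,200) lies over the cup mouth at (246,268), within a few mm. I'll lower the cup and release it.

Request:
play_rows(
  plan=[
    [[0, 0, 0], [0, 0.1, 0.6], 1],
    [[0, 0, 0], [0, 0.2, 1.2], 1],
    [[0, 0, 0], [0, 0.2, 1.6], 1],
    [[0, 0, 0], [0, 0.2, 1.9], 1],
    [[0, 0, 0], [0, 0.2, 1.95], 1],
  ],
)

```text
t: 7.4
eef_pos: [0.456, 0.0376, 0.2179]
tcp_rot: [-3.141, -0.002, 3.024]
ft_force: [-4.2, 0.8, 7.6]
grip_width: 0.171
```

Request:
play_rows(
  plan=[
    [[0, 0, 0], [0, 0, 0], 0.5],
    [[0, 0, 0], [0, 0, 0], 0],
    [[0, 0, 0], [0, 0, 0], -1],
    [[0, 0, 0], [0, 0, 0], -1],
    [[0, 0, 0], [0, 0, 0], -1],
  ],
)

```text
t: 7.82
eef_pos: [0.4568, 0.0374, 0.2183]
tcp_rot: [-3.141, 0.0, 3.023]
ft_force: [-0.7, 0.0, -0.5]
grip_width: 0.806
```

Request:
play_rows(
  plan=[
    [[0, 0, 0], [0, 0, 0], -1],
    [[0, 0, 0], [0, 0, 0], -1],
    [[0, 0, 0], [0, 0, -3], -1],
    [[0, 0, 0], [0, 0, -7], -1],
    [[0, 0, 0], [0, 0, -11], -1],
  ],
)

```text
t: 8.23
eef_pos: [0.4558, 0.0375, 0.3286]
tcp_rot: [-3.141, -0.003, 3.023]
ft_force: [1.8, -0.4, -0.1]
grip_width: 0.999
```

Run:
```python
from h import *
rel([.637,.010,.40],173.2)
p=capture("scene")
cv2.imwrite("pics/c5.png",cv2.resize(p["image"][140:270,220:370],None,fx=4,fy=4,interpolation=2))
```

```text
t 8.23 pos [0.456 0.037 0.329] rpy [-179.991   -0.189  173.225] F [ 1.812 -0.355 -0.106] w 0.999
turn [-0.  -0.2  0. ] shift [-18.29  -0.59  -7.2 ]
```

View pics/c5.png

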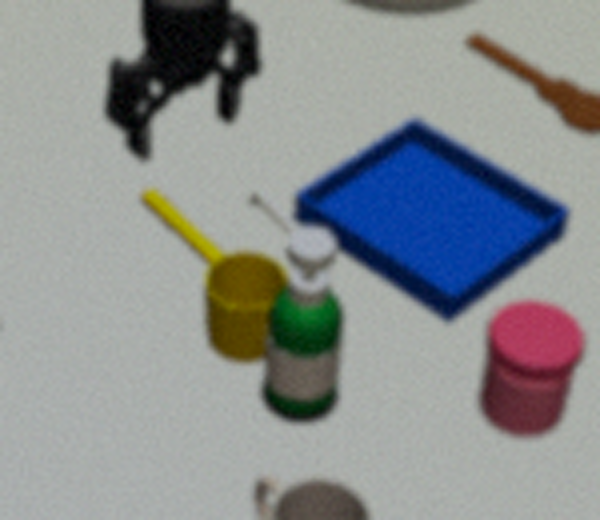

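The cup stands free with the spout tip above its mouth. I'll move over the pump with the fingers shut.

Request:
play_rows(
  plan=[
    [[0, 0, 0], [0, 0, -3.5], 1],
    [[0, 0, 0], [0, 0, -7.2], 1],
    [[0, 0, 0], [-3, -0.2, -7.2], 1],
    [[0, 0, 0], [-6.5, -0.3, -7.2], 1],
    [[0, 0, 0], [-10, -0.4, -7.2], 1],
  ],
  force=40,
)

```text
t: 8.7
eef_pos: [0.5565, 0.0216, 0.4019]
tcp_rot: [-3.142, 0.003, 3.024]
ft_force: [0.2, 0.1, 0.6]
grip_width: 0.3
```

Request:
play_rows(
  plan=[
    [[0, 0, 0], [-3, 0, 0], 1],
    [[0, 0, 0], [-6, -0.1, 0], 1],
    [[0, 0, 0], [-8.3, -0.1, 0], 1],
    [[0, 0, 0], [-8.5, -0.1, 0], 1],
    [[0, 0, 0], [-8.5, -0.1, 0], 1],
  ],
)

```text
t: 9.12
eef_pos: [0.6408, 0.0103, 0.3989]
tcp_rot: [-3.141, -0.001, 3.023]
ft_force: [-0.6, 1.2, -0.2]
grip_width: -0.005
```

Run:
```python
from h import *
rel([.639,.011,.356],173.2)
p=capture("scene")
cv2.imwrite("pics/c6.png",cv2.resize(p["image"][140:270,220:370],None,fx=4,fy=4,interpolation=2))
```

```text
t 9.12 pos [0.641 0.01  0.399] rpy [-179.994   -0.084  173.208] F [-0.648  1.155 -0.202] w -0.005
turn [-0.  -0.1  0. ] shift [0.18 0.05 4.29]
```

View pics/c6.png

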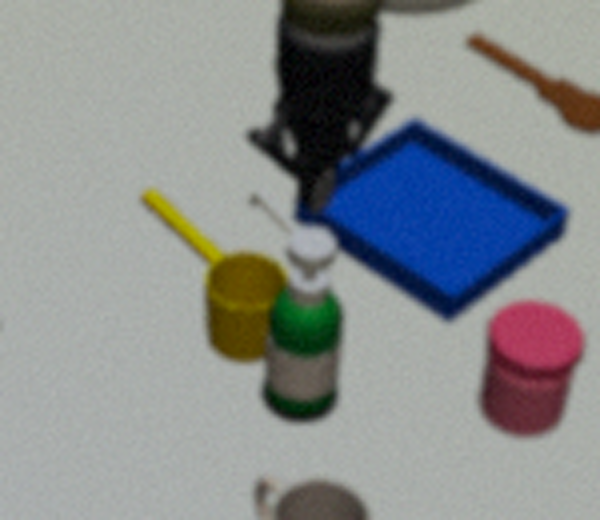

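The shut fingertips are about 4 cm above the white head, at crop pixel (312,243). I'll press in steps and watch the force.

Request:
play_rows(
  plan=[
    [[0, 0, 0], [0.2, 0, 2], 1],
    [[0, 0, 0], [0.2, 0, 3.5], 1],
    [[0, 0, 0], [0.2, 0, 4.2], 1],
    [[0, 0, 0], [0.2, 0, 4.6], 1],
    [[0, 0, 0], [0.2, 0, 5.0], 1],
  ],
)

```text
t: 9.58
eef_pos: [0.6368, 0.0111, 0.351]
tcp_rot: [-3.142, -0.0, 3.024]
ft_force: [-3.4, 0.2, 4.2]
grip_width: 0.001
```

Request:
play_rows(
  plan=[
    [[0, 0, 0], [0, 0, 0.2], 1],
    [[0, 0, 0], [0, 0, 0.4], 1],
    [[0, 0, 0], [0, 0, 0.5], 1],
    [[0, 0, 0], [0, 0, 0.55], 1],
    [[0, 0, 0], [0, 0, 0.55], 1],
  ],
)

```text
t: 10.0
eef_pos: [0.6376, 0.011, 0.3454]
tcp_rot: [3.142, 0.0, 3.024]
ft_force: [-5.2, 0.2, 5.6]
grip_width: -0.0
```

Run:
```python
from h import *
rel([.639,.011,.342],173.2)
```

```text
t 10.0 pos [0.638 0.011 0.345] rpy [179.997   0.01  173.235] F [-5.243  0.175  5.589] w -0.0
turn [0. 0. 0.] shift [-0.14  0.02  0.34]
```

Request:
play_rows(
  plan=[
    [[0, 0, 0], [0, 0, 0.2], 1],
    [[0, 0, 0], [0, 0, 0.35], 1],
    [[0, 0, 0], [0, 0, 0.4], 1],
    [[0, 0, 0], [0, 0, 0.45], 1],
    [[0, 0, 0], [0, 0, 0.45], 1],
  ],
)

```text
t: 10.42
eef_pos: [0.6376, 0.011, 0.3424]
tcp_rot: [-3.142, 0.002, 3.024]
ft_force: [-6.1, 0.4, 11.0]
grip_width: -0.001
```

Request:
play_rows(
  plan=[
    [[0, 0, 0], [0, 0, 0.1], 1],
    [[0, 0, 0], [0, 0, 0.15], 1],
    [[0, 0, 0], [0, 0, 0.15], 1],
    [[0, 0, 0], [0, 0, 0.15], 1],
  ],
)

```text
t: 10.75
eef_pos: [0.6374, 0.011, 0.3423]
tcp_rot: [-3.141, 0.003, 3.024]
ft_force: [-7.9, 1.4, 16.9]
grip_width: -0.0
```

Position stalled at the stop while the force rose to 17 N, so the pump is fully down. I'll release it and back off above the handle.

Request:
play_rows(
  plan=[
    [[0, 0, 0], [0, 0, -1], 1],
    [[0, 0, 0], [0, 0, -2.5], 1],
    [[0, 0, 0], [0, 0, -4.5], 1],
    [[0, 0, 0], [0, 0, -6], 1],
    [[0, 0, 0], [3, 0.1, -6], 1],
  ],
)

```text
t: 11.17
eef_pos: [0.613, 0.0142, 0.4017]
tcp_rot: [-3.141, 0.011, 3.022]
ft_force: [0.9, -0.3, 1.2]
grip_width: -0.001
```

Request:
play_rows(
  plan=[
    [[0, 0, 0], [3.5, 0.1, 0], 1],
    [[0, 0, 0], [7, 0.2, 0], -1],
    [[0, 0, 0], [10.5, 0.3, 0], -1],
    [[0, 0, 0], [13.5, 0.4, 0], -1],
    [[0, 0, 0], [15.2, 0.4, 0], -1],
  ],
)

```text
t: 11.58
eef_pos: [0.4551, 0.0378, 0.399]
tcp_rot: [-3.142, 0.0, 3.024]
ft_force: [-0.1, -0.3, 0.2]
grip_width: 0.567
```

Request:
play_rows(
  plan=[
    [[0, 0, 0], [0, 0, 0], -1],
    [[0, 0, 0], [0, 0, 3], -1],
    [[0, 0, 0], [0, 0, 6], -1],
    [[0, 0, 0], [0, 0, 8], -1],
    [[0, 0, 0], [0, 0, 8], -1],
  ],
)

```text
t: 12.0
eef_pos: [0.4572, 0.0372, 0.3152]
tcp_rot: [-3.141, -0.005, 3.023]
ft_force: [-1.5, 0.2, -0.1]
grip_width: 1.0
```

Run:
```python
from h import *
rel([.4568,.0374,.218],173.2)
p=capture("scene");C=cloud(p).reshape(-1,3)
D=C[(C[:,0]>.62)&(C[:,0]<.66)&(abs(C[:,1]-.01)<.02)&(C[:,2]>.15)]
print("head top z",np.median(D[D[:,2]>np.percentile(D[:,2],50)][:,2]),np.percentile(D[:,2],[50,75,95]))
h=C[(C[:,0]>.38)&(C[:,0]<.51)&(C[:,1]>0)&(C[:,1]<.08)&(C[:,2]>.05)&(C[:,2]<.08)]
print(len(h),np.median(h,0),cv2.fitLine(h[:,:2].astype(np.float32),2,0,.01,.01).ravel())
cv2.imwrite("pics/c7.png",cv2.resize(p["image"][140:270,220:370],None,fx=4,fy=4,interpolation=2))
```

```text
t 12.0 pos [0.457 0.037 0.315] rpy [-179.984   -0.28   173.215] F [-1.512  0.198 -0.12 ] w 1.0
turn [-0.  -0.3  0. ] shift [-0.01  0.02  9.72]
head top z 0.1833963203201774 [0.181 0.183 0.185]
112 [0.456 0.034 0.066] [ 0.994 -0.113  0.456  0.034]
```

View pics/c7.png

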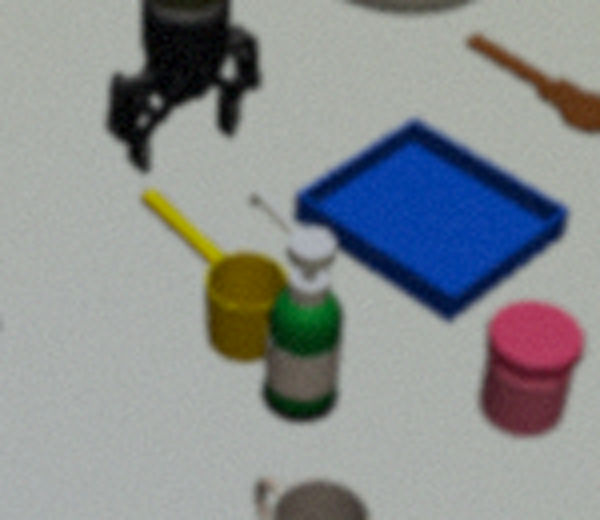

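The head is back up at z ≈ 0.183 and the cup hasn't moved. I'll regrip, lift a little and draw the cup back.

Request:
play_rows(
  plan=[
    [[0, 0, 0], [0, -0.1, 3], -1],
    [[0, 0, 0], [0, -0.1, 6], -1],
    [[0, 0, 0], [0, -0.1, 8.5], -1],
    [[0, 0, 0], [0, -0.1, 9.7], -1],
    [[0, 0, 0], [0, -0.1, 9.7], -1],
  ],
)

```text
t: 12.47
eef_pos: [0.4579, 0.0361, 0.2206]
tcp_rot: [-3.141, -0.002, 3.023]
ft_force: [-0.6, 0.1, 0.2]
grip_width: 1.001
```

Request:
play_rows(
  plan=[
    [[0, 0, 0], [0, 0, 0], 0],
    [[0, 0, 0], [0, 0, 0], 0.4],
    [[0, 0, 0], [0, 0, 0], 1],
    [[0, 0, 0], [0, 0, 0], 1],
    [[0, 0, 0], [0, 0, 0], 1],
  ],
  force=60,
)

```text
t: 12.88
eef_pos: [0.4581, 0.0362, 0.2228]
tcp_rot: [-3.142, 0.002, 3.023]
ft_force: [0.2, -0.2, -0.1]
grip_width: 0.298
```

Request:
play_rows(
  plan=[
    [[0, 0, 0], [0, 0, 0], 1],
    [[0, 0, 0], [0, 0, 0], 1],
    [[0, 0, 0], [0, 0, 0], 1],
    [[0, 0, 0], [0, 0, -0.5], 1],
    [[0, 0, 0], [0, 0, -1.2], 1],
  ],
)

```text
t: 13.3
eef_pos: [0.457, 0.0363, 0.2335]
tcp_rot: [-3.141, -0.002, 3.023]
ft_force: [-0.5, -0.8, -1.6]
grip_width: 0.169
```

Request:
play_rows(
  plan=[
    [[0, 0, 0], [0.7, 0, -0.5], 1],
    [[0, 0, 0], [2.2, 0, -1], 1],
    [[0, 0, 0], [4, 0, -1.4], 1],
    [[0, 0, 0], [5.5, 0, -1.4], 1],
    [[0, 0, 0], [6, 0, -1.4], 1],
  ],
)

```text
t: 13.72
eef_pos: [0.3953, 0.0438, 0.2478]
tcp_rot: [-3.141, -0.002, 3.024]
ft_force: [-0.5, -0.4, -0.9]
grip_width: 0.169
```

Run:
```python
from h import *
rel([.40,.15,.32],173.2)
print(observe()["q"])
p=capture("scene")
cv2.imwrite("pics/c8.png",cv2.resize(p["image"][140:270,220:370],None,fx=4,fy=4,interpolation=2))
```

```text
t 13.72 pos [0.395 0.044 0.248] rpy [-179.993   -0.135  173.247] F [-0.487 -0.397 -0.867] w 0.169
turn [-0.  -0.1  0. ] shift [ 0.8  10.6  -7.22]
[-0.092  0.096 -0.641  0.836 -0.     0.026]
```

View pics/c8.png

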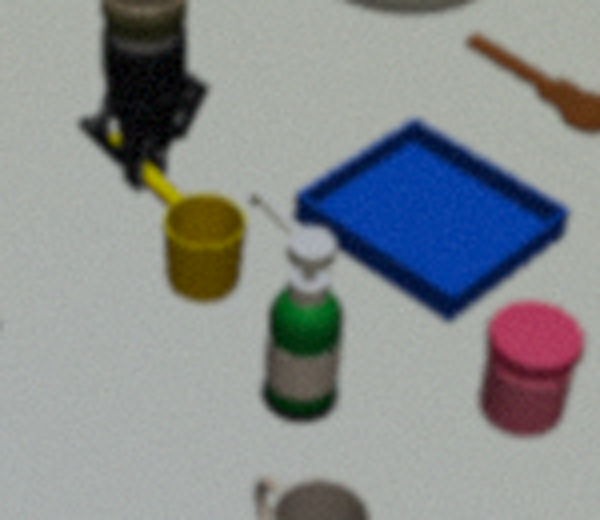

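Request:
play_rows(
  plan=[
    [[0, 0, 0], [0, 0.8, -0.8], 1],
    [[0, 0, 0], [0.1, 2.5, -2], 1],
    [[0, 0, 0], [0.3, 4.8, -3.5], 1],
    [[0, 0, 0], [0.4, 7.2, -4.7], 1],
    [[0, 0, 0], [0.5, 9.6, -5.2], 1],
  ],
)

```text
t: 14.18
eef_pos: [0.406, 0.1408, 0.3023]
tcp_rot: [3.14, 0.004, 3.023]
ft_force: [0.0, -0.6, -1.0]
grip_width: 0.172
```

Request:
play_rows(
  plan=[
    [[0, 0, 0], [0.1, 2.5, 0], 1],
    [[0, 0, 0], [0.3, 5, 0], 1],
    [[0, 0, 0], [0.4, 7.5, 0], 1],
    [[0, 0, 0], [0.6, 10, 0], 1],
    [[0, 0, 0], [0.7, 12, 0], 1],
  ],
)

```text
t: 14.6
eef_pos: [0.4123, 0.2619, 0.3005]
tcp_rot: [3.14, 0.001, 3.024]
ft_force: [0.2, 0.5, -0.8]
grip_width: 0.167
```

Request:
play_rows(
  plan=[
    [[0, 0, 0], [-0.6, 1, 0], 1],
    [[0, 0, 0], [-2, 1.8, 0], 1],
    [[0, 0, 0], [-4, 2.2, 0], 1],
    [[0, 0, 0], [-5.5, 2.4, 0], 1],
    [[0, 0, 0], [-5.7, 2.4, 0], 1],
  ],
)

```text
t: 15.02
eef_pos: [0.4742, 0.2777, 0.3003]
tcp_rot: [3.14, 0.003, 3.023]
ft_force: [1.0, 0.8, -1.2]
grip_width: 0.172
```

Run:
```python
from h import *
rel([.467,.2765,.2258],173.2)
p=capture("scene")
cv2.imwrite("pics/c9.png",cv2.resize(p["image"][120:250,250:400],None,fx=4,fy=4,interpolation=2))
```

```text
t 15.02 pos [0.474 0.278 0.3  ] rpy [179.905   0.195 173.206] F [ 0.971  0.756 -1.203] w 0.172
turn [0.1 0.2 0. ] shift [ 0.72 -0.22  7.45]
```

View pics/c9.png

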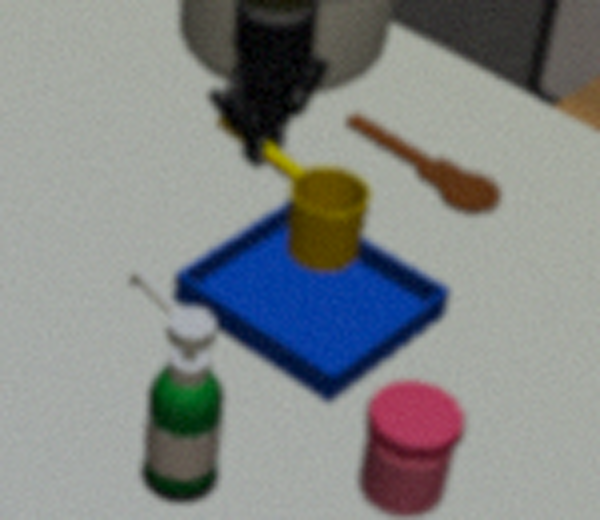

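The cup is level above the tray, slightly high in the picture because of the view angle. I'll check the distance to the pot before lowering.

Run:
```python
from h import *
p=capture("scene");
for rc in [(120,322),(132,322),(105,340),(120,300),(100,300)]: print(rc,w(p,rc))
EOF=0
rel([.467,.2765,.2265],173.2)
```

```text
(120, 322) [0.505 0.257 0.324]
(132, 322) [0.508 0.261 0.274]
(105, 340) [0.315 0.606 0.179]
(120, 300) [0.197 0.478 0.097]
(100, 300) [0.159 0.511 0.172]
t 15.12 pos [0.472 0.277 0.3  ] rpy [179.987   0.004 173.206] F [ 0.324 -0.866 -1.934] w 0.172
turn [0. 0. 0.] shift [ 0.47 -0.1   7.33]
```

The pot is more than 20 cm away, so it's clear. I'll lower the cup onto the tray floor.

Request:
play_rows(
  plan=[
    [[0, 0, 0], [0.3, -0.1, 1.5], 1],
    [[0, 0, 0], [0.5, -0.1, 3.5], 1],
    [[0, 0, 0], [0.5, -0.1, 5.2], 1],
    [[0, 0, 0], [0.5, -0.1, 6.2], 1],
    [[0, 0, 0], [0.5, -0.1, 6.8], 1],
  ],
)

```text
t: 15.53
eef_pos: [0.4648, 0.2759, 0.2306]
tcp_rot: [-3.14, -0.002, 3.024]
ft_force: [-0.4, 0.4, -1.0]
grip_width: 0.171
```

Request:
play_rows(
  plan=[
    [[0, 0, 0], [0, 0, 0.2], 1],
    [[0, 0, 0], [0, 0, 0.4], 1],
    [[0, 0, 0], [0, 0, 0.5], 1],
    [[0, 0, 0], [0, 0, 0.5], 1],
  ],
)

```text
t: 15.87
eef_pos: [0.466, 0.2762, 0.2277]
tcp_rot: [3.141, 0.001, 3.024]
ft_force: [-1.1, -0.2, 3.8]
grip_width: 0.17
```

Request:
play_rows(
  plan=[
    [[0, 0, 0], [0, 0, 0.1], 1],
    [[0, 0, 0], [0, 0, 0.1], 1],
    [[0, 0, 0], [0, 0, 0.1], 1],
  ],
)

```text
t: 16.12
eef_pos: [0.4658, 0.2762, 0.2271]
tcp_rot: [3.141, 0.001, 3.024]
ft_force: [-4.3, -0.3, 7.4]
grip_width: 0.172
```

Request:
play_rows(
  plan=[
    [[0, 0, 0], [0, 0, 0], 0.5],
    [[0, 0, 0], [0, 0, 0], 0],
    [[0, 0, 0], [0, 0, 0], -1],
    [[0, 0, 0], [0, 0, 0], -1],
    [[0, 0, 0], [0, 0, 0], -1],
  ],
)

```text
t: 16.53
eef_pos: [0.466, 0.2759, 0.2257]
tcp_rot: [-3.141, 0.0, 3.023]
ft_force: [-0.8, 0.1, 0.1]
grip_width: 0.808
```

Request:
play_rows(
  plan=[
    [[0, 0, 0], [0, 0, 0], -1],
    [[0, 0, 0], [0, 0, 0], -1],
    [[0, 0, 0], [0, 0, -3], -1],
    [[0, 0, 0], [0, 0, -7], -1],
    [[0, 0, 0], [0, 0, -11], -1],
  ],
)

```text
t: 16.95
eef_pos: [0.4652, 0.2757, 0.3358]
tcp_rot: [-3.14, -0.003, 3.023]
ft_force: [2.1, 0.9, 0.7]
grip_width: 0.998
```

Request:
play_rows(
  plan=[
    [[0, 0, 0], [0, 0, -3], -1],
    [[0, 0, 0], [2, 0, -6], -1],
    [[0, 0, 0], [4, 0, -6], -1],
    [[0, 0, 0], [4, 0, -6], -1],
  ],
)

```text
t: 17.28
eef_pos: [0.4241, 0.281, 0.3982]
tcp_rot: [3.14, 0.002, 3.025]
ft_force: [0.1, -0.5, -1.2]
grip_width: 0.999
```

Run:
```python
from h import *
rel([.467,.2765,.2265],173.2)
p=capture("scene");C=cloud(p).reshape(-1,3); im=p["image"].reshape(-1,3).astype(int)
m=(im[:,2]>im[:,0]+40)&(C[:,0]>.38)&(C[:,0]<.66)&(C[:,1]>.15)&(C[:,1]<.38)&(C[:,2]>0)&(C[:,2]<.2)
P=C[m];h=P[P[:,0]<.51];r=P[(P[:,0]>.52)&(P[:,2]>.068)]
print("top z",np.percentile(P[:,2],[50,90,98]),"handle z",np.median(h[:,2]),"rim",r.min(0),r.max(0))
cv2.imwrite("pics/c10.png",cv2.resize(p["image"][100:300,200:400],None,fx=3,fy=3,interpolation=2))
```

```text
t 17.28 pos [0.424 0.281 0.398] rpy [179.896   0.112 173.312] F [ 0.071 -0.495 -1.221] w 0.999
turn [0.1 0.1 0.1] shift [-4.28  0.02 17.18]
top z [0.06  0.075 0.078] handle z 0.07227633906695674 rim [0.52  0.224 0.068] [0.602 0.305 0.082]
```

View pics/c10.png

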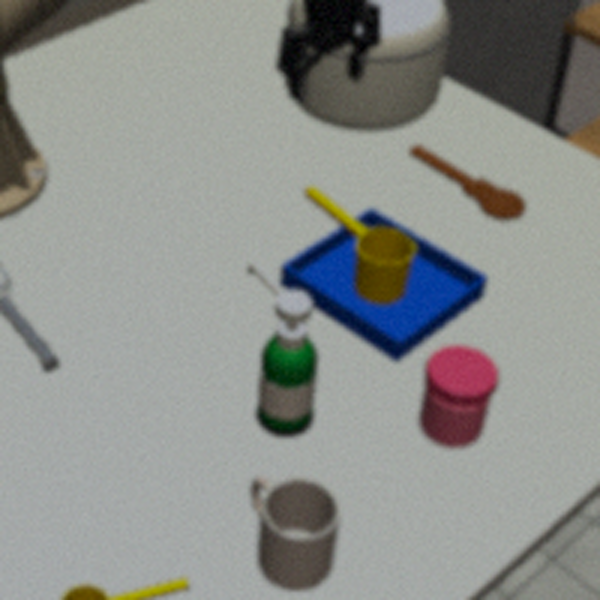

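The cup stands upright inside the tray, at crop pixel (385,265). Its rim is at z ≈ 0.077, the gripper is clear, and the pump is up. I'm handing in.

```bash
python3 -c "
from rig import *
print(sign_off())"
```

```text
the job is handed in; nothing more can be done
None
```

The job is done and handed in at about 17 s on the clock, well under the 64 s limit; the hand-in gave no verdict.

- **Cup under the spout:** I picked the middle-sized yellow cup, stood it upright with its mouth under the spout and let go. The picture showed the spout tip over the mouth.
- **Pump:** I pressed the head until it stalled at the bottom, with the force rising from about 6 N to 17 N. After I backed off, the head top measured 0.183 m, which is fully up.
- **Cup in the tray:** I gripped the cup again by its handle, drew it out level and set it on the tray floor. The last check put its rim at about 0.077 m (72 mm cup plus 5 mm floor), near the middle of the tray, with the gripper clear.
- **Bystanders:** The snack container, mug and paddle look unmoved in the pictures. I never went near the bento box, but it is outside the last crop, so I did not check it again.

No checks failed. There were two small disagreements: the spout tip estimates differed by up to about 10 mm, still inside the cup's mouth. The tool height at the tray floor first read about 2 mm above what I expected, so I lowered the cup another 1 mm before letting go.

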